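# Find the socket that fits the clamp nut

### The job

Three look-alike sockets stand mouth down on the rubber mat and only one of them fits the hex nut of the clamp that holds the test bar: try them on the nut until you find it. Stand any socket that does not fit back upright on the mat, and finish with the fitting one fully down over the nut, upright, the gripper still holding it. Leave the calipers, mouse and pen cup alone.

Things in the scene. Friction and masses are not known exactly. Their poses are not given: they have to be found in the camera images.
- socket_a_mid (a point): one of three look-alike loose steel sockets, round, 36 mm across, 60 mm tall, 0.24 kg, mouth down; this point: on its axis at half height, z up. The top 6 mm is a hexagon, 31 mm across flats, lined up with the hexagonal mouth underneath (22 mm deep); flats face the point's x axis and every 60 degrees from it. Mouths are 18, 21 and 26.6 mm across flats; which this one has is unknown and unseen: try it
- socket_b_mid (a point): one of three look-alike loose steel sockets, round, 36 mm across, 60 mm tall, 0.24 kg, mouth down; this point: on its axis at half height, z up. The top 6 mm is a hexagon, 31 mm across flats, lined up with the hexagonal mouth underneath (22 mm deep); flats face the point's x axis and every 60 degrees from it. Mouths are 18, 21 and 26.6 mm across flats; which this one has is unknown and unseen: try it
- socket_c_mid (a point): one of three look-alike loose steel sockets, round, 36 mm across, 60 mm tall, 0.24 kg, mouth down; this point: on its axis at half height, z up. The top 6 mm is a hexagon, 31 mm across flats, lined up with the hexagonal mouth underneath (22 mm deep); flats face the point's x axis and every 60 degrees from it. Mouths are 18, 21 and 26.6 mm across flats; which this one has is unknown and unseen: try it
- nut_seat (a point): fixed, tight hex nut, 24 mm across flats, 14 mm high; bevel and stud end reach 20.5 mm; flats face this point's x axis and every 60 degrees. Point: centre of the nut's underside, on a 40 mm washer, 50 mm above the desk. The fitting socket (1.3 mm play all round, hexagons within 10 degrees) goes down to the washer, its middle 30 mm above this point; wrong ones stop with it 44 to 51 mm above
- clamp: strap clamp, fixed to the desk: steel base 150 x 150 x 15 mm, over it a flat grey strap 130 x 40 mm along x, its top 47 mm above the desk, holding down a machined aluminium test bar 140 mm long that lies along y at x = +45 mm; origin under the middle of the base, below the nut
- mat: black rubber mat, fixed, 130 mm along its x, 330 mm along its y, 3 mm thick, on which the sockets stand in a row along y about 100 mm apart; origin at the centre of its underside on the desk
- calipers: bystander: loose calipers 200 mm long lying flat on the far part of the desk, up to 13 mm high; origin under the middle of the beam, x along it
- mouse: bystander: loose black computer mouse, 105 x 60 x 26 mm; origin under its middle
- pen_cup: bystander: loose black pen cup, 72 mm across, 90 mm tall, with pens up to 135 mm; origin under its middle
Things that resemble listed ones, but are neither listed nor needed, are in the scene too. Leave any orange look-alike of the part that bears socket_a_mid alone.

How it is judged:
By the outcome, as a careful person would: the job done as asked, in the order asked, and still so for the second after the job is handed in, while the arm keeps its last pose, push and grip.
It also fails if it takes over 72 s, if anything falls off the work surface, if the arm or the gripper's body presses on something with over 40 N, if the wrist force passes 120 N, or if a joint passes its speed limit or range.

### The arm

A 6-joint arm with a two-finger parallel gripper is mounted at the origin on the work surface. World frame = base frame: x ahead of the robot, y to its left, z up, the work surface at z = 0. Lengths are in m, angles in rad, forces in N, time in s.
With the tool pointing down it reaches from about 0.35 to 0.975 m from the base axis. Payload 4.9 kg.
Tool frame: the origin (TCP) lies on the centre line of the jaws, within the pads' length; the fingertips stand 14 mm ahead of it and the grasp point (between the pads) lies 5 mm behind it; z points along the fingers, y is the line along which they close (so a half turn about z gives the same grasp; the last joint's range is limited). The gripper opens to 85 mm and grips with 20 to 120 N. Pads are 22 mm wide; open, the fingers measure 114 mm over their backs; the gripper's body (76 mm by 85 mm) begins 54 mm behind the grasp point. The pads swing forward as they close: fully open they stand 13 mm farther back than shut.
Start: joints at [-1.41, 0.053, 1.613, -0, 1.476, -0.119], TCP at [0.173, -0.601, 0.245] pointing down, gripper open.
Joint ranges: [-3.01, 3.01], [-1.01, 2.22], [0.06, 2.58], [-1.02, 4.17], [0.09, 2.62], [-3.14, 3.14]. Speed limits (rad/s): [2.57, 2.57, 3.14, 3.14, 3.14, 3.14].

### API

Orientations are given as a unit quaternion [w, x, y, z].
In Python, from plant import * gives the robot as it stands.
- The arm moves only by the tool send_rows, never from a script. Its argument "steps" is a list of rows, each an object with "translation": the shift along the tool's x, y, z in cm, a list of three; "delta_rot": the turn, a rotation vector about the tool's x, y, z in rad, a list of three; "jaw": the finger opening in cm, from 0 to 8.54. In form: [{"translation": [dx, dy, dz], "delta_rot": [rx, ry, rz], "jaw": jaw}, ...]. A call has exactly 8 rows; each row is the pose to reach, as a shift and turn from the pose commanded when the call began, along the tool's axes at that moment; what a row does not reach only later rows make up. A row lasts 1/10 s, in which the tool goes at most 50 mm and 8.59 degrees, less where a joint would pass 70% of its speed; a pose out of reach is approached as far as the arm can. A call with a gripper value outside its range is refused whole. The fingers move at their own pace and stop on an object; the grip force is fixed at half the most. Time passes only in rows, so rows that repeat a pose let the fingers close, or fill a call up. It gives the time, the measured TCP pose, the force, the opening and the grip force at its end, in the units of the state.
- state(): the state, without advancing time (a new reading comes with each control period).
- grab_frame(name): name is "scene" or "top" or "wrist"; returns a dict with "pixels" (420x560x3 uint8, blue, green, red), "range_z" (420x560 float32, m along the optical axis (not along the pixel's ray), 0 where there is no reading), "fx", "fy", "cx", "cy" (pixels), "rvec" (rotation vector, rad) and "tvec" (3), from world to camera coordinates, as OpenCV has them. Camera axes: x right, y down, z forward; pixel columns grow to the right and rows downward; lengths in m; the calibration is good to about 2 mm. A picture is of the moment at which its call begins.
- job_done(): hands the job in; it is judged then, once.
The state is a dict: "time": time; "joint_pos": joint angles; "joint_vel": joint speeds; "joint_efforts": joint torques, N m; "tool_pos": TCP position; "tool_rot": TCP orientation; "contact_force": force on the tool from outside, world axes, zero at the start; "ft_torque": the same for the moment, N m; "gripper_width": opening from 0.0 (shut) to 1.0 (fully open); "grasp_force": force on a finger pad.
Only numpy, scipy, OpenCV 4.12 (cv2) and the standard library are available. Lean on these libraries where they do the work, as an engineer would, in place of code of your own. Each camera call takes 0.05 s, during which the arm holds its last target. There are 200 camera calls.

## Working session

There is one attempt and no reset: what is moved stays moved. The work goes in short steps, Python scripts to look and compute and a tool call to move; the robot and the scene stay as the last step left them, time stands still between calls to the robot, and variables do not carry over. Pictures are saved under pics/ and viewed, at most 10 in all, crops included, and the job is handed in when it is done.

Besides the shell and the picture viewer there is one more tool, called after ">>>" by a JSON object that holds its "method" and its "body", one argument or row to a line. send_rows: Moves the arm, as the interface text tells. Its arguments: {"type":"object","properties":{"steps":{"type":"array","items":{"type":"object","properties":{"translation":{"type":"array","items":{"type":"number"}},"delta_rot":{"type":"array","items":{"type":"number"}},"jaw":{"type":"number"}}}}},"required":["steps"]}

```bash
mkdir -p pics; ls; cat > h.py <<'E'
from plant import *
import numpy as np, cv2, pickle
def grab(n):
    f=grab_frame(n); f['R']=cv2.Rodrigues(np.array(f['rvec'],float))[0]; f['t']=np.array(f['tvec'],float).ravel(); return f
def cloud(f):
    z=f['range_z']; v,u=np.mgrid[:z.shape[0],:z.shape[1]]
    p=np.stack([(u-f['cx'])/f['fx']*z,(v-f['cy'])/f['fy']*z,z],-1)
    w=(p-f['t'])@f['R']; w[z<=0]=np.nan; return w
E
python3 - <<'E'
from h import *
for n in ['top','scene']:
    f=grab(n); pickle.dump(f,open(n+'0.pkl','wb')); cv2.imwrite(f'pics/{n}0.png',f['pixels'])
    print(n,f['fx'],-f['R'].T@f['t'])
s=state();print(s)
E
```

```text
pics
top 434.29486917664445 [0.41889308 0.0306307  0.97462449]
scene 409.0643784764383 [ 0.96241017 -0.40258884  0.61021945]
{'time': 0.1, 'joint_pos': array([-1.40997563e+00,  5.32684429e-02,  1.61417042e+00,  7.98352101e-06,
        1.47603183e+00, -1.19001545e-01]), 'joint_vel': array([-0.0024344 , -0.00259056, -0.00429849,  0.00096285, -0.00269091,
        0.00041007]), 'joint_efforts': array([-4.50426396e-04, -3.94904280e+01, -3.71366251e+01, -1.53538322e-04,
        3.90063127e-03,  2.63559691e-06]), 'tool_pos': array([ 0.17252806, -0.60014153,  0.24419164]), 'tool_rot': array([-9.38895281e-04,  9.90228011e-01,  1.39454666e-01, -1.56604016e-05]), 'contact_force': array([ 0.19302573, -0.67660288, -0.93395036]), 'ft_torque': array([-0.0159312 , -0.03220169, -0.05418585]), 'grasp_force': 0.0, 'gripper_width': 1.0005697241207154}
```

View pics/top0.png

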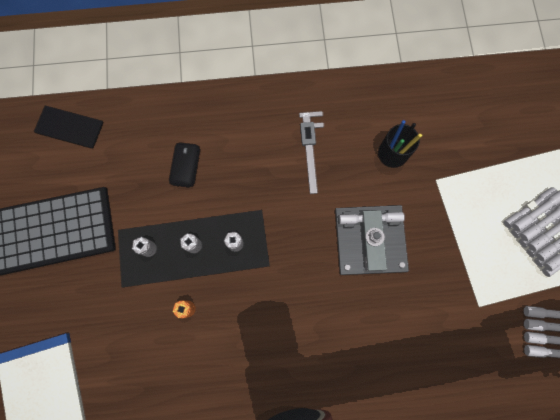

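View pics/scene0.png

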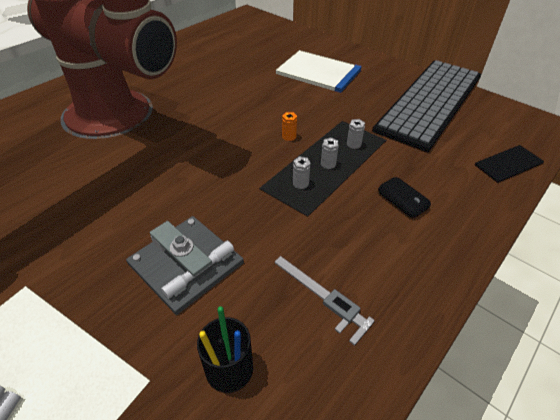

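The top view shows three grey sockets at (142,246), (190,243) and (234,241), with the orange look-alike at (182,310) off the mat, which I'll leave alone. The nut is at (375,237) on the strap. The scene view has the sockets at (301,173), (330,153) and (356,133) on the mat and the nut at (180,243).

```bash
python3 - <<'E'
from h import *
fs={n:pickle.load(open(n+'0.pkl','rb')) for n in ['top','scene']}
W={n:cloud(fs[n]) for n in fs}
w=W['top']
for n,(u,v) in dict(s1=(142,246),s2=(190,243),s3=(234,241),nut=(375,237)).items():
    c=w[v-16:v+17,u-16:u+17].reshape(-1,3)
    c=c[~np.isnan(c[:,0])]; zm=np.percentile(c[:,2],97)
    p=c[c[:,2]>zm-.006]; 
    print(n,len(p),zm,p.mean(0),(p.min(0)+p.max(0))/2,np.ptp(p,axis=0))
    w2=W['scene'].reshape(-1,3); q=w2[(np.hypot(w2[:,0]-p[:,0].mean(),w2[:,1]-p[:,1].mean())<.03)]
    zz=np.percentile(q[:,2],95); q=q[q[:,2]>zz-.006]; print('  scene',len(q),zz,q.mean(0),(q.min(0)+q.max(0))/2)
for u,v in [(210,262),(165,262),(345,262),(385,262),(375,260)]: print(u,v,w[v,u])
# strap edges
f=fs['top'];big=np.hstack([cv2.resize(f['pixels'][210:280,330:415],None,fx=6,fy=6,interpolation=cv2.INTER_CUBIC)[:420],])
E
```

```text
s1 201 0.06548579830208842 [0.56768405 0.31934521 0.06363947] [0.56786271 0.32024892 0.06391719] [0.03375158 0.03401779 0.00868866]
  scene 120 0.06318397263630254 [0.57133207 0.31578738 0.06194589] [0.57062812 0.31705919 0.06098617]
s2 193 0.06518275409468058 [0.56557683 0.21844871 0.06346355] [0.56574666 0.21776847 0.0636283 ] [0.0326396  0.0311438  0.00870155]
  scene 134 0.06344467011477192 [0.5696403  0.21472378 0.06216696] [0.56892479 0.21643737 0.06150937]
s3 189 0.06527294104041667 [0.56020048 0.12494273 0.06371126] [0.56033087 0.12517586 0.06353989] [0.03043862 0.03368822 0.00756842]
  scene 161 0.06336375436422122 [0.56446022 0.12163211 0.06200719] [0.56420289 0.12384794 0.06126497]
nut 97 0.06951975907646779 [ 0.53938055 -0.17728277  0.06804313] [ 0.54087733 -0.17768119  0.06925868] [0.02520708 0.02420234 0.01145506]
  scene 119 0.06990114952950963 [ 0.54402712 -0.18126281  0.0676581 ] [ 0.54200196 -0.18011616  0.06827743]
210 262 [0.52434167 0.18409887 0.00361951]
165 262 [0.53374037 0.28342235 0.00606871]
345 262 [ 0.49424239 -0.11333255  0.0172354 ]
385 262 [ 0.48380943 -0.1939132   0.04535019]
375 260 [ 0.49023418 -0.17376513  0.04331809]
```

```bash
cat >> h.py <<'E'
from scipy.spatial.transform import Rotation as Ro
def tool():
    s=state(); q=s['tool_rot']; return np.array(s['tool_pos']),Ro.from_quat([q[1],q[2],q[3],q[0]]).as_matrix(),s
def yaw(R): return np.degrees(np.arctan2(R[1,0],R[0,0]))
def delta(x,y,z): 
    p,R,s=tool(); return np.round(100*R.T@(np.array([x,y,z])-p),2)
E
python3 - <<'E'
from h import *
p,R,s=tool(); f=grab('wrist')
print('cam in tool',R.T@((-f['R'].T@f['t'])-p),'axes',np.round(R.T@f['R'].T,3).tolist(),f['fx'],yaw(R))
print(delta(.54,-.18,.26)); 
E
```

```text
cam in tool [ 0.07144023 -0.00026509 -0.12900188] axes [[0.0, -0.958, -0.287], [1.0, 0.001, -0.002], [0.002, -0.287, 0.958]] 318.33448809541954 16.032577536381584
[ 46.92 -30.24  -1.51]
```

>>> {"method": "send_rows", "body": {
  "steps": [
    {"translation": [3.9,-2.5,0],"delta_rot": [0,0,0],"jaw": 8.5},
    {"translation": [7.8,-5.0,0.2],"delta_rot": [0,0,0],"jaw": 8.5},
    {"translation": [11.7,-7.5,0.6],"delta_rot": [0,0,0],"jaw": 8.5},
    {"translation": [15.6,-10,1],"delta_rot": [0,0,0],"jaw": 8.5},
    {"translation": [19.5,-12.5,1.5],"delta_rot": [0,0,0],"jaw": 8.5},
    {"translation": [23.4,-15,2],"delta_rot": [0,0,0],"jaw": 8.5},
    {"translation": [27.3,-17.5,2.5],"delta_rot": [0,0,0],"jaw": 8.5},
    {"translation": [31.2,-20,3],"delta_rot": [0,0,0],"jaw": 8.5}
  ]
}}

```text
time: 0.95
tool_pos: [0.4181, -0.3206, 0.2149]
tool_rot: [0.0, 0.99, 0.139, 0.0]
contact_force: [0.3, -0.7, 0.3]
gripper_width: 0.997
grasp_force: 0.0
```

>>> {"method": "send_rows", "body": {
  "steps": [
    {"translation": [3.9,-2.5,0],"delta_rot": [0,0,0],"jaw": 8.5},
    {"translation": [7.8,-5.0,0.2],"delta_rot": [0,0,0],"jaw": 8.5},
    {"translation": [11.7,-7.5,0.6],"delta_rot": [0,0,0],"jaw": 8.5},
    {"translation": [15.6,-10,1],"delta_rot": [0,0,0],"jaw": 8.5},
    {"translation": [15.6,-10,1],"delta_rot": [0,0,0],"jaw": 8.5},
    {"translation": [15.6,-10,1],"delta_rot": [0,0,0],"jaw": 8.5},
    {"translation": [15.6,-10,1],"delta_rot": [0,0,0],"jaw": 8.5},
    {"translation": [15.6,-10,1],"delta_rot": [0,0,0],"jaw": 8.5}
  ]
}}

```text
time: 1.75
tool_pos: [0.539, -0.1841, 0.2054]
tool_rot: [0.0, 0.99, 0.139, -0.0]
contact_force: [0.5, -0.3, -0.7]
gripper_width: 0.993
grasp_force: 0.0
```

```bash
python3 - <<'E'
from h import *
p,R,s=tool(); f=grab('wrist'); print(p,yaw(R),s['time'],s['joint_pos'])
pickle.dump(f,open('w1.pkl','wb')); cv2.imwrite('pics/w1.png',f['pixels'])
E
```

```text
[ 0.53895208 -0.1841228   0.20537451] 15.931080947882329 1.75 [-4.59764042e-01 -5.10405106e-02  1.78409438e+00 -1.91503723e-04
  1.40848968e+00  8.33013403e-01]
```

View pics/w1.png

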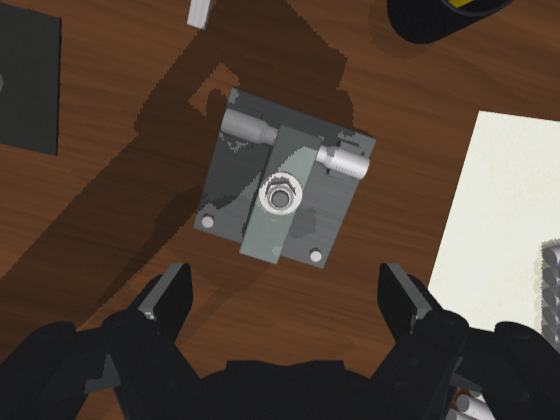

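The nut sits at (280,195) on its washer. I'll rectify it onto its top plane to read its centre and yaw.

```bash
cat >> h.py <<'E'
def rect(f,x,y,z,half=.03,n=400):
    # world-aligned patch: cols = +x, rows = -y
    g=np.linspace(-half,half,n); X,Y=np.meshgrid(x+g,y-g)
    P=np.stack([X,Y,np.full_like(X,z)],-1).reshape(-1,3)
    uv=cv2.projectPoints(P,np.array(f['rvec'],float),np.array(f['tvec'],float),np.array([[f['fx'],0,f['cx']],[0,f['fy'],f['cy']],[0,0,1.]]),None)[0].reshape(n,n,2).astype(np.float32)
    return cv2.remap(f['pixels'],uv[...,0],uv[...,1],cv2.INTER_CUBIC)
E
python3 - <<'E'
from h import *
f=pickle.load(open('w1.pkl','rb')); w=cloud(f)
c=w[170:220,250:310].reshape(-1,3); c=c[~np.isnan(c[:,0])]
print('zs',np.histogram(c[:,2],bins=np.arange(.04,.08,.002)))
for lo,hi in [(.0485,.052),(.058,.066),(.066,.074)]:
    q=c[(c[:,2]>lo)&(c[:,2]<hi)]; print(lo,len(q),q.mean(0),(q.max(0)+q.min(0))/2,np.ptp(q,axis=0))
a=rect(f,.541,-.180,.062); b=rect(f,.541,-.180,.050)
im=np.hstack([a,b]); 
for k in (0,400): cv2.drawMarker(im,(k+200,200),(0,0,255),0,10)
cv2.imwrite('pics/nut.png',im)
# strap orientation
v,u=np.nonzero((np.abs(w[...,2]-.047)<.0025)); 
q=w[v,u][:,:2]; q=q[np.hypot(*(q-[.541,-.18]).T)<.08]; r=cv2.minAreaRect(q.astype(np.float32)*1000); print(r)
E
```

```text
zs (array([  0,   1,  58, 654, 348, 480,  11,  17,  10,  15,   9,  64, 202,
       126,  66, 185,   3,   0,   0]), array([0.04 , 0.042, 0.044, 0.046, 0.048, 0.05 , 0.052, 0.054, 0.056,
       0.058, 0.06 , 0.062, 0.064, 0.066, 0.068, 0.07 , 0.072, 0.074,
       0.076, 0.078]))
0.0485 750 [ 0.54168457 -0.17836138  0.05025572] [ 0.53890662 -0.17894937  0.05022493] [0.05537313 0.03954968 0.00344708]
0.058 290 [ 0.54113928 -0.17840581  0.06418076] [ 0.53934208 -0.17892413  0.06202492] [0.0267487  0.02521439 0.00793533]
0.066 380 [ 0.53992511 -0.17890807  0.06926183] [ 0.53956892 -0.17862724  0.06936686] [0.02008985 0.0206729  0.00669182]
((533.004150390625, -178.6260528564453), (40.01637268066406, 129.95057678222656), 86.96101379394531)
```

View pics/nut.png

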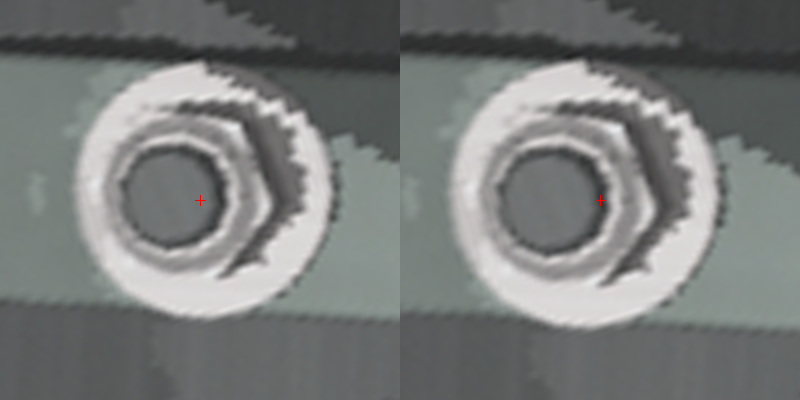

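The nut centre is about (0.539, -0.179). Its flats face about 19° (mod 60), from the vertices at (242,125) and (272,210) in the left panel. Next I'll hover over the sockets.

```bash
python3 - <<'E'
from h import *
print(delta(.545,.17,.2))
E
```

```text
[ 10.3  -33.9    0.54]
```

>>> {"method": "send_rows", "body": {
  "steps": [
    {"translation": [1.4,-4.7,0],"delta_rot": [0,0,0],"jaw": 8.5},
    {"translation": [2.8,-9.4,0],"delta_rot": [0,0,0],"jaw": 8.5},
    {"translation": [4.3,-14.1,0],"delta_rot": [0,0,0],"jaw": 8.5},
    {"translation": [5.7,-18.8,0],"delta_rot": [0,0,0],"jaw": 8.5},
    {"translation": [7.2,-23.5,0.5],"delta_rot": [0,0,0],"jaw": 8.5},
    {"translation": [8.6,-28.2,0.5],"delta_rot": [0,0,0],"jaw": 8.5},
    {"translation": [10.3,-32.0,0.5],"delta_rot": [0,0,0],"jaw": 8.5},
    {"translation": [10.3,-33.9,0.5],"delta_rot": [0,0,0],"jaw": 8.5}
  ]
}}

```text
time: 2.6
tool_pos: [0.5452, 0.1733, 0.2007]
tool_rot: [-0.0, 0.99, 0.14, 0.001]
contact_force: [-0.4, -0.9, -1.0]
gripper_width: 0.998
grasp_force: 0.0
```

```bash
python3 - <<'E'
from h import *
p,R,s=tool(); f=grab('wrist'); f=grab('wrist'); print(p,yaw(R),s['time'],s['joint_pos'])
pickle.dump(f,open('w2.pkl','wb')); w=cloud(f); q=w.reshape(-1,3)
ims=[]
for x,y in [(.568,.318),(.567,.217),(.562,.124)]:
    c=q[np.hypot(q[:,0]-x,q[:,1]-y)<.03]; t=c[(c[:,2]>.059)&(c[:,2]<.068)]
    print(len(t),np.median(t[:,2]),t.mean(0),(t.max(0)+t.min(0))/2,np.ptp(t,axis=0))
    a=rect(f,x,y,.063,half=.025,n=266); cv2.drawMarker(a,(133,133),(0,0,255),0,8); ims.append(cv2.resize(a,(266,266)))
cv2.imwrite('pics/soc.png',np.hstack(ims))
E
```

```text
[0.54524232 0.17334425 0.2006797 ] 16.107294721162628 2.6 [ 1.77440648e-01 -4.18108692e-02  1.78319384e+00  6.92881287e-04
  1.39907983e+00  1.46699330e+00]
1405 0.06358317489028929 [0.56809008 0.31895702 0.06346614] [0.56804023 0.32022428 0.0624663 ] [0.03423032 0.03483046 0.00689791]
1209 0.06341339323711521 [0.56568289 0.21818526 0.0634033 ] [0.56555518 0.21826523 0.06254477] [0.03472381 0.03210175 0.00610937]
1121 0.06319215245400694 [0.56056765 0.12529999 0.06315559] [0.56070944 0.12498652 0.06240624] [0.03301899 0.03479508 0.00663422]
```

View pics/soc.png

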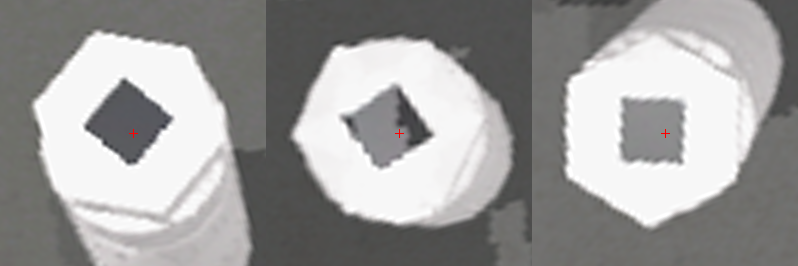

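Rectified tops, left to right: centres at about (132,124), (388,127) and (653,131) px, with flats yaw of about 21°, 33° and 0° (mod 60). All three tops are at z≈0.063 and all are grey and on the mat, so all three are candidates. I'll start with the right-hand one, the nearest.

```bash
python3 - <<'E'
from h import *
p,R,s=tool();print(p,delta(.5602,.1247,.2),delta(.5602,.1247,.04))
E
```

```text
[0.54453802 0.17251087 0.2004134 ] [0.17 5.03 0.04] [ 0.17  5.03 16.04]
```

>>> {"method": "send_rows", "body": {
  "steps": [
    {"translation": [0.2,3,0],"delta_rot": [0,0,0],"jaw": 8.5},
    {"translation": [0.2,5,0],"delta_rot": [0,0,0],"jaw": 8.5},
    {"translation": [0.2,5,3],"delta_rot": [0,0,0],"jaw": 8.5},
    {"translation": [0.2,5,7],"delta_rot": [0,0,0],"jaw": 8.5},
    {"translation": [0.2,5,10],"delta_rot": [0,0,0],"jaw": 8.5},
    {"translation": [0.2,5,10],"delta_rot": [0,0,0],"jaw": 8.5},
    {"translation": [0.2,5,10],"delta_rot": [0,0,0],"jaw": 8.5},
    {"translation": [0.2,5,10],"delta_rot": [0,0,0],"jaw": 8.5}
  ]
}}

```text
time: 3.5
tool_pos: [0.5624, 0.1231, 0.1029]
tool_rot: [0.0, 0.99, 0.139, 0.002]
contact_force: [-0.2, -0.5, -0.7]
gripper_width: 0.995
grasp_force: 0.0
```

```bash
python3 - <<'E'
from h import *
f=grab('wrist'); p,R,s=tool(); w=cloud(f); q=w.reshape(-1,3); print(p,yaw(R))
c=q[np.hypot(q[:,0]-.56,q[:,1]-.125)<.025]; t=c[(c[:,2]>.0595)&(c[:,2]<.068)]
print(len(t),np.median(t[:,2]),t.mean(0),(t.max(0)+t.min(0))/2)
x,y,_=(t.max(0)+t.min(0))/2
print(delta(x,y,.04)); cv2.imwrite('pics/g.png',f['pixels']); print(cv2.minAreaRect(t[:,:2].astype(np.float32)*1e3))
E
```

```text
[0.56254417 0.12332278 0.1031893 ] 15.998086011215767
2441 0.0633519104915289 [0.56080455 0.12491497 0.06329633] [0.55986454 0.1246954  0.06266894]
[-0.25 -0.21  6.32]
((560.0296630859375, 124.72897338867188), (35.26445388793945, 31.142614364624023), 28.790006637573242)
```

>>> {"method": "send_rows", "body": {
  "steps": [
    {"translation": [-0.3,-0.2,2],"delta_rot": [0,0,0],"jaw": 8.5},
    {"translation": [-0.3,-0.2,4],"delta_rot": [0,0,0],"jaw": 8.5},
    {"translation": [-0.3,-0.2,5.5],"delta_rot": [0,0,0],"jaw": 8.5},
    {"translation": [-0.3,-0.2,6.3],"delta_rot": [0,0,0],"jaw": 8.5},
    {"translation": [-0.3,-0.2,6.3],"delta_rot": [0,0,0],"jaw": 8.5},
    {"translation": [-0.3,-0.2,6.3],"delta_rot": [0,0,0],"jaw": 5},
    {"translation": [-0.3,-0.2,6.3],"delta_rot": [0,0,0],"jaw": 2.5},
    {"translation": [-0.3,-0.2,6.3],"delta_rot": [0,0,0],"jaw": 2.5}
  ]
}}

```text
time: 4.35
tool_pos: [0.558, 0.1248, 0.0383]
tool_rot: [0.0, 0.99, 0.139, 0.001]
contact_force: [0.7, -0.1, 0.4]
gripper_width: 0.506
grasp_force: 0.0
```

>>> {"method": "send_rows", "body": {
  "steps": [
    {"translation": [0,0,0],"delta_rot": [0,0,0],"jaw": 2.5},
    {"translation": [0,0,0],"delta_rot": [0,0,0],"jaw": 2.5},
    {"translation": [0,0,0],"delta_rot": [0,0,0],"jaw": 2.5},
    {"translation": [0,0,0],"delta_rot": [0,0,0],"jaw": 2.5},
    {"translation": [0,0,0],"delta_rot": [0,0,0],"jaw": 2.5},
    {"translation": [0,0,0],"delta_rot": [0,0,0],"jaw": 2.5},
    {"translation": [0,0,0],"delta_rot": [0,0,0],"jaw": 2.5},
    {"translation": [0,0,0],"delta_rot": [0,0,0],"jaw": 2.5}
  ]
}}

```text
time: 5.15
tool_pos: [0.5581, 0.1247, 0.0384]
tool_rot: [0.0, 0.99, 0.139, 0.001]
contact_force: [-1.0, -0.6, 6.3]
gripper_width: 0.406
grasp_force: 59.8
```

```bash
cat >> h.py <<'E'
def top(f,x,y,zt=.063,r=.025):
    q=cloud(f).reshape(-1,3); c=q[np.hypot(q[:,0]-x,q[:,1]-y)<r]; t=c[(c[:,2]>zt-.0035)&(c[:,2]<zt+.005)]
    m=cv2.minAreaRect(t[:,:2].astype(np.float32)*1e3)
    return len(t),np.median(t[:,2]),(t.max(0)+t.min(0))/2,m
E
python3 - <<'E'
from h import *
f=grab('wrist'); p,R,s=tool(); print(p,yaw(R),s['gripper_width'],s['grasp_force'],s['contact_force'])
n,z,c,m=top(f,p[0],p[1]); print(n,z,c,m,'in tool',R.T@(c-p))
pickle.dump(f,open('w3.pkl','wb'))
E
```

```text
[0.55806664 0.12466042 0.03845473] 16.02935652869439 0.4084400914646717 59.79473948478699 [-0.2108627  -1.32805292  5.39487113]
6564 0.06332395329782921 [0.55822646 0.12616015 0.06374305] ((559.1832275390625, 126.32113647460938), (34.367496490478516, 45.77360916137695), 6.141435146331787) in tool [ 0.00060802 -0.00138207 -0.02528822]
```

```bash
python3 - <<'E'
from h import *
f=pickle.load(open('w3.pkl','rb')); a=rect(f,.559,.125,.063,.03,400); cv2.imwrite('pics/grip.png',a)
print(delta(.5376,-.1798,.16))
E
```

```text
[-10.35  28.7  -12.15]
```

View pics/grip.png

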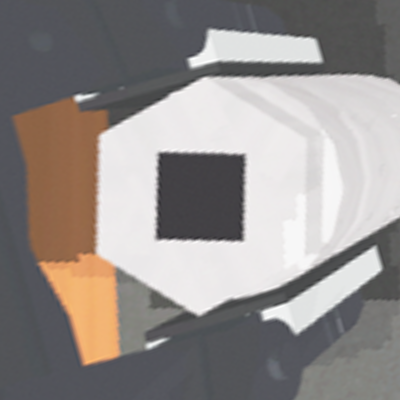

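The socket is held upright, with the square drive at (201,197) giving yaw ≈ 0° and a grip offset of about 1 mm. I'll lift it, carry it to the nut and turn it by +19°.

>>> {"method": "send_rows", "body": {
  "steps": [
    {"translation": [0,0,-3],"delta_rot": [0,0,0],"jaw": 2.5},
    {"translation": [0,0,-7],"delta_rot": [0,0,0],"jaw": 2.5},
    {"translation": [0,0,-11],"delta_rot": [0,0,0],"jaw": 2.5},
    {"translation": [-1.5,4,-12],"delta_rot": [0,0,-0.1],"jaw": 2.5},
    {"translation": [-3,8.5,-12.2],"delta_rot": [0,0,-0.2],"jaw": 2.5},
    {"translation": [-4.6,13,-12.2],"delta_rot": [0,0,-0.33],"jaw": 2.5},
    {"translation": [-6.2,17.5,-12.2],"delta_rot": [0,0,-0.33],"jaw": 2.5},
    {"translation": [-7.8,22,-12.2],"delta_rot": [0,0,-0.33],"jaw": 2.5}
  ]
}}

```text
time: 6.0
tool_pos: [0.5418, -0.1095, 0.1581]
tool_rot: [-0.001, 0.954, 0.3, -0.001]
contact_force: [1.5, 0.8, -3.5]
gripper_width: 0.403
grasp_force: 60.8
```

```bash
python3 - <<'E'
from h import *
p,R,s=tool(); print(p,yaw(R),s['joint_vel'],delta(.5382,-.180,.16),s['gripper_width'])
E
```

```text
[ 0.54182484 -0.10950832  0.15808143] 34.95928685870454 [-0.85328643  0.11852987 -0.11471874  0.00309876 -0.0113011  -0.84150356] [-4.34  5.57 -0.2 ] 0.4025957988681448
```

>>> {"method": "send_rows", "body": {
  "steps": [
    {"translation": [-2.2,2.8,0],"delta_rot": [0,0,0],"jaw": 2.5},
    {"translation": [-4.4,5.5,0],"delta_rot": [0,0,0],"jaw": 2.5},
    {"translation": [-4.4,5.5,1],"delta_rot": [0,0,0],"jaw": 2.5},
    {"translation": [-4.4,5.5,2],"delta_rot": [0,0,0],"jaw": 2.5},
    {"translation": [-4.4,5.5,3],"delta_rot": [0,0,0],"jaw": 2.5},
    {"translation": [-4.4,5.5,3],"delta_rot": [0,0,0],"jaw": 2.5},
    {"translation": [-4.4,5.5,3],"delta_rot": [0,0,0],"jaw": 2.5},
    {"translation": [-4.4,5.5,3],"delta_rot": [0,0,0],"jaw": 2.5}
  ]
}}

```text
time: 6.8
tool_pos: [0.5388, -0.1779, 0.1296]
tool_rot: [0.0, 0.954, 0.301, 0.0]
contact_force: [0.2, -0.7, -1.1]
gripper_width: 0.403
grasp_force: 60.8
```

```bash
python3 - <<'E'
from h import *
f=grab('wrist');pickle.dump(f,open('w4.pkl','wb'));p,R,s=tool(); print(p,yaw(R),delta(.5382,-.180,.12),s['gripper_width'],R.round(3).tolist())
x,y=p[:2]
im=np.hstack([f['pixels'][100:,:][:300,100:460],cv2.resize(rect(f,x,y,p[2]+.0247,.03,300),(300,300))]);cv2.imwrite('pics/n4.png',im)
E
```

```text
[ 0.53897462 -0.17811751  0.12996582] 34.99350270988369 [-0.17  0.11  1.  ] 0.4064003676425885 [[0.819, 0.573, 0.001], [0.573, -0.819, -0.0], [0.001, 0.001, -1.0]]
```

View pics/n4.png

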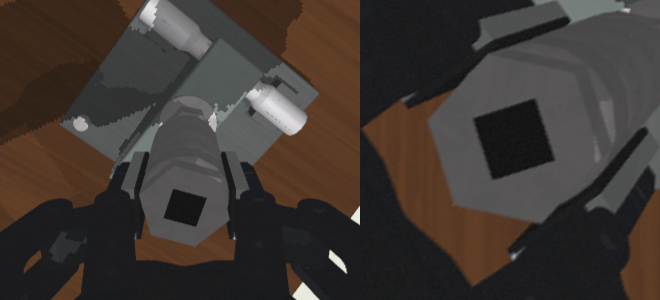

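The socket is held over the nut and looks upright, with the drive square at (514,137). I'll compare where the square sits in the camera before and after the move, to check for slip.

```bash
python3 - <<'E'
from h import *
for n in ['w3','w4']:
    f=pickle.load(open(n+'.pkl','rb')); g=f['pixels'].max(-1)
    roi=g[270:370,220:340]; ref=np.median(roi[roi>60]); m=(roi<ref*.5).astype(np.uint8)
    k,l,st,c=cv2.connectedComponentsWithStats(m)
    for i in range(1,k):
        if 300<st[i,4]<3000:
            cnt=cv2.findContours((l==i).astype(np.uint8),0,2)[0][0]
            print(n,st[i],c[i]+[220,270],cv2.minAreaRect(cnt)[1:])
E
```

```text
w3 [ 45  20  41  36 958] [284.65762004 307.60020877] ((34.380672454833984, 29.20602798461914), 15.255118370056152)
w4 [  44   20   42   36 1024] [284.328125  307.4453125] ((35.30166244506836, 30.21932029724121), 15.945395469665527)
```

```bash
python3 - <<'E'
from h import *
f=grab('wrist'); p,R,s=tool(); pickle.dump(f,open('w5.pkl','wb'))
for n,(pp,RR) in dict(w3=([.55807,.12466,.03845],16.03),w4=([.53897,-.17812,.12997],34.99),w5=(p,yaw(R))).items():
    f=pickle.load(open(n+'.pkl','rb')); a=np.radians(RR); Rt=np.array([[np.cos(a),np.sin(a),0],[np.sin(a),-np.cos(a),0],[0,0,-1]])
    C=-f['R'].T@f['t']; print(n,Rt.T@(C-pp),(Rt.T@f['R'].T).round(3).tolist(),f['cx'],f['cy'])
    z=pp[2]+.0247; d=f['R'].T@np.array([(284.5-f['cx'])/f['fx'],(307.5-f['cy'])/f['fy'],1]); P=C+d*(z-C[2])/d[2]
    print('  sq in tool',Rt.T@(P-pp))
print(p,s['time'],delta(.5382,-.180,.12))
E
```

```text
w3 [ 0.071248   -0.00035764 -0.12911623] [[0.0, -0.959, -0.285], [1.0, 0.001, -0.001], [0.001, -0.285, 0.959]] 284.59973566197436 208.896452644138
  sq in tool [ 0.00142056 -0.0005056  -0.0247    ]
w4 [ 0.07162216 -0.00115484 -0.12876155] [[0.001, -0.958, -0.286], [1.0, 0.001, -0.001], [0.001, -0.286, 0.958]] 284.59973566197436 208.896452644138
  sq in tool [ 0.0019371  -0.00125496 -0.0247    ]
w5 [ 0.07164974 -0.00107852 -0.12895977] [[0.0, -0.958, -0.285], [1.0, 0.001, -0.0], [0.001, -0.285, 0.958]] 284.59973566197436 208.896452644138
  sq in tool [ 0.00186266 -0.00114013 -0.0247    ]
[ 0.53896009 -0.17826775  0.1300473 ] 6.9 [-0.16  0.1   1.  ]
```

>>> {"method": "send_rows", "body": {
  "steps": [
    {"translation": [-0.2,0.14,0.5],"delta_rot": [0,0,0],"jaw": 2.5},
    {"translation": [-0.2,0.14,1],"delta_rot": [0,0,0],"jaw": 2.5},
    {"translation": [-0.2,0.14,1.5],"delta_rot": [0,0,0],"jaw": 2.5},
    {"translation": [-0.2,0.14,2],"delta_rot": [0,0,0],"jaw": 2.5},
    {"translation": [-0.2,0.14,2.2],"delta_rot": [0,0,0],"jaw": 2.5},
    {"translation": [-0.2,0.14,2.4],"delta_rot": [0,0,0],"jaw": 2.5},
    {"translation": [-0.2,0.14,2.6],"delta_rot": [0,0,0],"jaw": 2.5},
    {"translation": [-0.2,0.14,2.6],"delta_rot": [0,0,0],"jaw": 2.5}
  ]
}}

```text
time: 7.7
tool_pos: [0.5375, -0.1808, 0.103]
tool_rot: [-0.0, 0.954, 0.3, -0.0]
contact_force: [0.1, -0.4, -2.2]
gripper_width: 0.41
grasp_force: 60.8
```

>>> {"method": "send_rows", "body": {
  "steps": [
    {"translation": [0,0,0.15],"delta_rot": [0,0,0],"jaw": 2.5},
    {"translation": [0,0,0.3],"delta_rot": [0,0,0],"jaw": 2.5},
    {"translation": [0,0,0.45],"delta_rot": [0,0,0],"jaw": 2.5},
    {"translation": [0,0,0.6],"delta_rot": [0,0,0],"jaw": 2.5},
    {"translation": [0,0,0.6],"delta_rot": [0,0,0],"jaw": 2.5},
    {"translation": [0,0,0.6],"delta_rot": [0,0,0],"jaw": 2.5},
    {"translation": [0,0,0.6],"delta_rot": [0,0,0],"jaw": 2.5},
    {"translation": [0,0,0.6],"delta_rot": [0,0,0],"jaw": 2.5}
  ]
}}

```text
time: 8.5
tool_pos: [0.5377, -0.1808, 0.0974]
tool_rot: [0.0, 0.954, 0.3, 0.0]
contact_force: [-1.3, 0.6, -3.4]
gripper_width: 0.409
grasp_force: 60.8
```

>>> {"method": "send_rows", "body": {
  "steps": [
    {"translation": [0,0,0.15],"delta_rot": [0,0,0],"jaw": 2.5},
    {"translation": [0,0,0.3],"delta_rot": [0,0,0],"jaw": 2.5},
    {"translation": [0,0,0.45],"delta_rot": [0,0,0],"jaw": 2.5},
    {"translation": [0,0,0.6],"delta_rot": [0,0,0],"jaw": 2.5},
    {"translation": [0,0,0.6],"delta_rot": [0,0,0],"jaw": 2.5},
    {"translation": [0,0,0.6],"delta_rot": [0,0,0],"jaw": 2.5},
    {"translation": [0,0,0.6],"delta_rot": [0,0,0],"jaw": 2.5},
    {"translation": [0,0,0.6],"delta_rot": [0,0,0],"jaw": 2.5}
  ]
}}

```text
time: 9.3
tool_pos: [0.5377, -0.1808, 0.0914]
tool_rot: [0.0, 0.954, 0.3, 0.0]
contact_force: [-0.2, 0.1, -2.9]
gripper_width: 0.403
grasp_force: 60.8
```

It's going over the nut: its bottom edge is about 8 mm below the nut's top, with no resistance. I'll seat it.

>>> {"method": "send_rows", "body": {
  "steps": [
    {"translation": [0,0,0.15],"delta_rot": [0,0,0],"jaw": 2.5},
    {"translation": [0,0,0.3],"delta_rot": [0,0,0],"jaw": 2.5},
    {"translation": [0,0,0.45],"delta_rot": [0,0,0],"jaw": 2.5},
    {"translation": [0,0,0.55],"delta_rot": [0,0,0],"jaw": 2.5},
    {"translation": [0,0,0.6],"delta_rot": [0,0,0],"jaw": 2.5},
    {"translation": [0,0,0.65],"delta_rot": [0,0,0],"jaw": 2.5},
    {"translation": [0,0,0.65],"delta_rot": [0,0,0],"jaw": 2.5},
    {"translation": [0,0,0.65],"delta_rot": [0,0,0],"jaw": 2.5}
  ]
}}

```text
time: 10.1
tool_pos: [0.5376, -0.1808, 0.0854]
tool_rot: [-0.0, 0.954, 0.3, -0.0]
contact_force: [-4.4, 1.1, 5.0]
gripper_width: 0.408
grasp_force: 61.4
```

```bash
python3 - <<'E'
from h import *
f=grab('wrist'); p,R,s=tool(); print(p,s['contact_force'],s['ft_torque'],s['gripper_width'])
g=f['pixels'].max(-1); roi=g[270:370,220:340]; m=(roi<np.median(roi[roi>60])*.5).astype(np.uint8)
k,l,st,c=cv2.connectedComponentsWithStats(m); print([(c[i]+[220,270],st[i,4]) for i in range(1,k) if 300<st[i,4]<3000])
E
```

```text
[ 0.53764757 -0.18078445  0.08543914] [-3.15275241  1.86433124  6.08455901] [0.41753502 0.74806367 0.04572737] 0.40572322529689125
[(array([284.28752437, 307.46491228]), np.int32(1026))]
```

>>> {"method": "send_rows", "body": {
  "steps": [
    {"translation": [0,0,0.05],"delta_rot": [0,0,0],"jaw": 2.5},
    {"translation": [0,0,0.1],"delta_rot": [0,0,0],"jaw": 2.5},
    {"translation": [0,0,0.1],"delta_rot": [0,0,0],"jaw": 2.5},
    {"translation": [0,0,0.1],"delta_rot": [0,0,0],"jaw": 2.5},
    {"translation": [0,0,0.1],"delta_rot": [0,0,0],"jaw": 2.5},
    {"translation": [0,0,0.1],"delta_rot": [0,0,0],"jaw": 2.5},
    {"translation": [0,0,0.1],"delta_rot": [0,0,0],"jaw": 2.5},
    {"translation": [0,0,0.1],"delta_rot": [0,0,0],"jaw": 2.5}
  ]
}}

```text
time: 10.95
tool_pos: [0.5377, -0.1808, 0.0854]
tool_rot: [-0.0, 0.954, 0.3, -0.0]
contact_force: [-6.9, 2.2, 9.9]
gripper_width: 0.409
grasp_force: 62.0
```

```bash
python3 - <<'E'
from h import *
f=grab('wrist'); p,R,s=tool(); print(p,s['contact_force'],s['gripper_width'],s['time'])
w=cloud(f)[290:325,255:315].reshape(-1,3); print(np.nanpercentile(w[:,2],[30,50,70,90]))
s=grab('scene'); cv2.imwrite('pics/end.png',cv2.resize(s['pixels'][130:330,60:300],None,fx=2.5,fy=2.5))
E
```

```text
[ 0.53769768 -0.1808141   0.0853865 ] [-6.66956758  1.70164995 10.57591623] 0.40789575216694607 11.0
[0.11016664 0.11046199 0.11077298 0.11120498]
```

View pics/end.png

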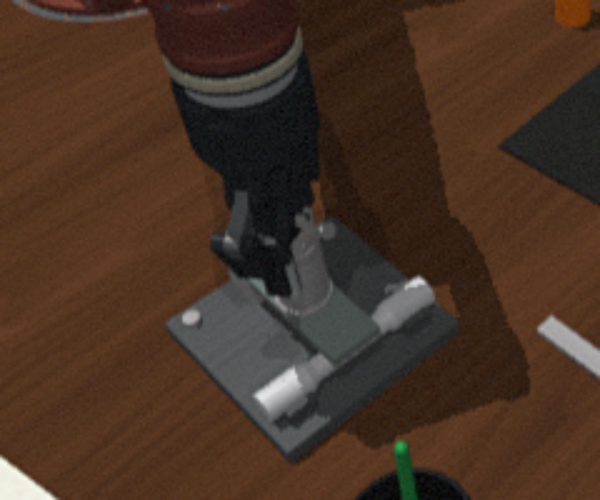

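The socket is upright on the washer at (310,290). Its top is at z = 0.110, so its middle is 30 mm above the nut seat, and it's hard against the stop at about 10 N.

```bash
python3 -c "
from plant import *
print(job_done())"
```

```text
the job is handed in; nothing more can be done
None
```

The first socket I tried (the one nearest the clamp) fits: it is fully down over the nut on the washer, upright and still gripped; I moved nothing else, and the job is handed in at 11 s.

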